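# Shut down the sander, then its dust extractor

## Task

The sanding is finished: with the closed fingertips press the sander's stop button (the broad mushroom head) gently all the way in, and only after that the dust extractor's button (the square one) gently all the way in; both stay in by themselves. Do not press the small round start button or the narrow bar-shaped lamp button, leave the things lying around the switch box where they are, and finish with the hand clear of everything.

Things in the scene. Friction and masses are not known exactly. Their poses are not given: they have to be found in the camera images.
- switch_box: Grey switch box with an aluminium top plate, fixed to the bench: 110 (its x) x 310 (its y) x 60 mm high. Origin at the centre of its underside. Four black push buttons stand on its top in one row along its y axis, at y = -108, -36, 36 and 108 mm; which button has which place varies.
- stop (a joint): Travel of the sander's stop button: a broad mushroom head 44 mm across, black, m: 0 = out, 0.010 = fully in (hard stop). It moves straight down, needs about 4 N to move, has no spring and stays where it is left.
- stop_top (a point): Centre of the top face of the sander's stop button: a broad mushroom head 44 mm across, black; it goes down with the button. 24 mm above the box's top plate (so 84 mm above the bench) when out, 14 mm when in. z up.
- stop_base: Fixed steel collar round the sander's stop button: a broad mushroom head 44 mm across, black, 4 mm high; origin on the button's axis at the level of the box's top plate, 60 mm above the bench; x and y parallel to the box's.
- extractor (a joint): Travel of the dust extractor's button: square, 28 x 28 mm, black, m: 0 = out, 0.010 = fully in (hard stop). It moves straight down, needs about 4 N to move, has no spring and stays where it is left.
- extractor_top (a point): Centre of the top face of the dust extractor's button: square, 28 x 28 mm, black; it goes down with the button. 18 mm above the box's top plate (so 78 mm above the bench) when out, 8 mm when in. z up.
- extractor_base: Fixed steel collar round the dust extractor's button: square, 28 x 28 mm, black, 4 mm high; origin on the button's axis at the level of the box's top plate, 60 mm above the bench; x and y parallel to the box's.
- start (a joint): Travel of the sander's start button: small and round, 22 mm across, black (leave alone), m: 0 = out, 0.010 = fully in (hard stop). It moves straight down, needs about 4 N to move, has no spring and stays where it is left.
- start_top (a point): Centre of the top face of the sander's start button: small and round, 22 mm across, black (leave alone); it goes down with the button. 18 mm above the box's top plate (so 78 mm above the bench) when out, 8 mm when in. z up.
- start_base: Fixed steel collar round the sander's start button: small and round, 22 mm across, black (leave alone), 4 mm high; origin on the button's axis at the level of the box's top plate, 60 mm above the bench; x and y parallel to the box's.
- lamp (a joint): Travel of the lamp button: a narrow bar 44 (box x) x 12 mm (box y), black (leave alone), m: 0 = out, 0.010 = fully in (hard stop). It moves straight down, needs about 4 N to move, has no spring and stays where it is left.
- lamp_top (a point): Centre of the top face of the lamp button: a narrow bar 44 (box x) x 12 mm (box y), black (leave alone); it goes down with the button. 18 mm above the box's top plate (so 78 mm above the bench) when out, 8 mm when in. z up.
- lamp_base: Fixed steel collar round the lamp button: a narrow bar 44 (box x) x 12 mm (box y), black (leave alone), 4 mm high; origin on the button's axis at the level of the box's top plate, 60 mm above the bench; x and y parallel to the box's.
- boat: Loose wooden boat blank, 155 x 50 x 18 mm, pointed at its +x end; origin on its underside, 85 mm from the blunt end. Lies on the robot's side of the box.
- chuck_key: Loose steel T-shaped chuck key lying flat, shank 60 mm along x with the 90 mm crossbar at +x, at most 16 mm high; origin under the middle of the shank. Lies beyond the box.
- sanding_block: Loose cork sanding block, 65 x 110 x 35 mm high; origin at the centre of its underside. Lies beyond the box.
- glue: Loose standing glue bottle, white, 58 mm across, 130 mm high; origin at the centre of its underside. Stands past one end of the box (its +y end).
There are look-alikes about, which are no part of the job. Of the things that look like the boat, the larger one is meant. There is more than one size of the sanding_block; the job needs the smaller.

How it is judged:
By the outcome, as a careful person would: the job done as asked, in the order asked, and still so for the second after the job is handed in, with the robot touching nothing.
It also fails if it takes over 32 s, if anything falls off the work surface, if the arm or the gripper's body presses on something with over 40 N, if the wrist force passes 120 N, or if a joint passes its speed limit or range.

## Robot

A 6-joint arm with a two-finger parallel gripper is mounted at the origin on the work surface. World frame = base frame: x ahead of the robot, y to its left, z up, the work surface at z = 0. Lengths are in m, angles in rad, forces in N, time in s.
With the tool pointing down it reaches from about 0.3 to 0.875 m from the base axis. Payload 6.4 kg.
Tool frame: the origin (TCP) lies midway between the tips of the shut fingers; the grasp point (between the pads) lies ctrl.grip_depth behind it (ctrl.grip_depth is the distance from the TCP to the grasp point, in m); x points along the fingers, y is the direction in which the jaws open and shut, and the axes are right-handed (so a half turn about x gives the same grasp; the last joint's range is limited). The gripper opens to 85 mm and grips with 20 to 120 N. Pads are 22 mm wide; open, the fingers measure 114 mm over their backs; the gripper's body (76 mm by 85 mm) begins 54 mm behind the grasp point. The pads swing forward as they close: fully open they stand 13 mm farther back than shut.
Start: joints at [0.924, 0.181, 1.607, -0, 1.354, -0.206], TCP at [0.245, 0.52, 0.231] pointing down, gripper open.
Joint ranges: [-2.99, 2.99], [-0.89, 2.07], [0.3, 2.58], [-1.14, 4.28], [0, 2.63], [-3.12, 3.12]. Speed limits (rad/s): [2.57, 2.57, 3.01, 3.14, 3.14, 3.14].

## Interface

Orientations are given as a unit quaternion [w, x, y, z].
In Python, from bench import ctrl gives the robot as it stands.
- The arm moves only by the tool carry_out, never from a script. Its argument "motion" is one flat list of numbers, 7 for each row, row after row: the turn, a rotation vector about the tool's x, y, z in degrees, then the shift along the tool's x, y, z in m, then the gripper's target within -1 to 1 (shut at 1, half-way at 0, fully open at -1). A call has 1 to 10 rows; each row shifts and turns the pose as measured when the row begins, along the tool's axes as they then stand; what a row does not reach is not made up. A row lasts 1/10 s, in which the tool goes at most 50 mm and 8.59 degrees, less where a joint would pass 70% of its speed; a pose out of reach is approached as far as the arm can. A call with a gripper value outside its range is refused whole. The fingers move at their own pace and stop on an object; the grip force is fixed at half the most. Time passes only in rows, so rows that do not move let the fingers close. It gives the time, the measured TCP pose, the force and the opening at its end, in the units of the state.
- ctrl.get_obs(): the state, without advancing time (a new reading comes with each control period).
- ctrl.camera(name): name is "side" or "top"; returns the picture (400x640x3 uint8, blue, green, red); there is no depth.
- ctrl.camera_params(name): a dict with "mtx" (3x3 intrinsics, pixels), "pose" (4x4, takes a point from camera to world coordinates). Camera axes: x right, y down, z forward; pixel columns grow to the right and rows downward; lengths in m; the calibration is good to about 2 mm. A picture is of the moment at which its call begins. camera_params takes no time and is no camera call.
- ctrl.hand_in(): hands the job in, once; it reports no verdict.
Trained networks look in the newest picture that a camera, given by its name, has taken for a name from the list of things; names that differ only in an ending like _2 or _b are one class to them, and where a whole thing is asked for, a point or a joint stands for the part that bears it (a point fixed in the world has none). Each returns a list of dicts, best first, with "conf" (0 to 1); they miss things now and then, are a little off and sometimes report something else, mostly with a low value. They report only what shows in the picture. A call takes as long as a camera call. They do not tell look-alikes from the thing itself.
- ctrl.boxes_of(camera, thing): "point" ([x, y, z] in m, in the coordinates of the camera as it stood for that picture, good to about 4 mm: the middle of the surface that is visible of it).
- ctrl.trace(camera, thing): "pixels" (400x640 bool, what is visible of it).
- ctrl.landmark_of(camera, thing): "point" ([x, y, z] in m, in the coordinates of the camera as it stood for that picture, good to about 4 mm: a listed point, or the origin of a listed thing).
The state is a dict: "time_s": time; "q": joint angles; "dq": joint speeds; "joint_efforts": joint torques, N m; "eef_pos": TCP position; "eef_rot": TCP orientation; "wrist_force": force on the tool from outside, world axes, zero at the start; "torque": the same for the moment, N m; "opening": opening from 0.0 (shut) to 1.0 (fully open).
Only numpy, scipy, OpenCV 4.12 (cv2) and the standard library are available. Lean on these libraries where they do the work, as an engineer would, in place of code of your own. Each camera call takes 0.05 s, during which the arm holds its last target. There are 200 camera calls.

## Working session

There is one attempt and no reset: what is moved stays moved. The work goes in short steps, Python scripts to look and compute and a tool call to move; the robot and the scene stay as the last step left them, time stands still between calls to the robot, and variables do not carry over. Pictures are saved under pics/ and viewed, about 8 in all and at most 12, crops included, and the job is handed in when it is done.

Besides the shell and the picture viewer there is one more tool, called as name(argument=value, ...) on one line, values as JSON. carry_out: Moves the arm, as the interface text tells. Its arguments: {"type":"object","properties":{"motion":{"type":"array"}},"required":["motion"]}

```bash
mkdir -p pics; cat > h.py <<'E'
import numpy as np, cv2
from bench import ctrl
def w(cam,p):
    T=np.array(ctrl.camera_params(cam)["pose"]); return (T@np.r_[p,1])[:3]
def px(cam,P):
    c=ctrl.camera_params(cam); q=np.linalg.inv(np.array(c["pose"]))@np.r_[P,1]; u=np.array(c["mtx"])@q[:3]; return u[:2]/u[2]
def ray(cam,uv,z):
    c=ctrl.camera_params(cam);T=np.array(c["pose"]);d=T[:3,:3]@np.linalg.inv(np.array(c["mtx"]))@np.r_[uv,1]
    return T[:3,3]+d*(z-T[2,3])/d[2]
E
python3 - <<'E'
from h import *
np.set_printoptions(precision=3,suppress=True)
for c in ("top","side"):
    cv2.imwrite(f"pics/{c}0.png",ctrl.camera(c))
    for t in ("stop_top","extractor_top","start_top","lamp_top","switch_box","glue"):
        for r in ctrl.landmark_of(c,t): P=w(c,r["point"]);print(c,t,round(r["conf"],2),P,px(c,P))
o=ctrl.get_obs();print(o["time_s"],o["eef_pos"],o["eef_rot"],o["opening"],ctrl.grip_depth)
E
```

```text
top stop_top 0.85 [ 0.568 -0.054  0.087] [381.203 185.073]
top extractor_top 0.7 [0.561 0.014 0.076] [349.548 188.459]
top start_top 0.4 [ 0.59  -0.192  0.08 ] [444.197 175.628]
top lamp_top 0.53 [ 0.579 -0.124  0.074] [412.235 180.459]
top switch_box 0.7 [ 0.572 -0.089  0.   ] [390.219 185.645]
top glue 0.87 [0.495 0.187 0.002] [274.228 217.671]
side stop_top 0.85 [ 0.57  -0.048  0.084] [344.673 240.029]
side extractor_top 0.52 [ 0.716  0.02  -0.   ] [395.727 243.332]
side extractor_top 0.44 [0.557 0.021 0.074] [328.412 226.932]
side start_top 0.62 [ 0.585 -0.193  0.075] [381.61 291.18]
side lamp_top 0.64 [ 0.574 -0.126  0.078] [360.69  266.502]
side switch_box 0.98 [ 0.575 -0.09  -0.   ] [353.163 286.41 ]
side switch_box 0.27 [ 0.586 -0.197  0.077] [383.154 291.882]
side glue 0.84 [0.504 0.194 0.002] [289.227 218.284]
0.7 [0.245 0.52  0.231] [ 0.69   0.155  0.69  -0.155] 1.0036740568290503 0.0187
```

View pics/top0.png

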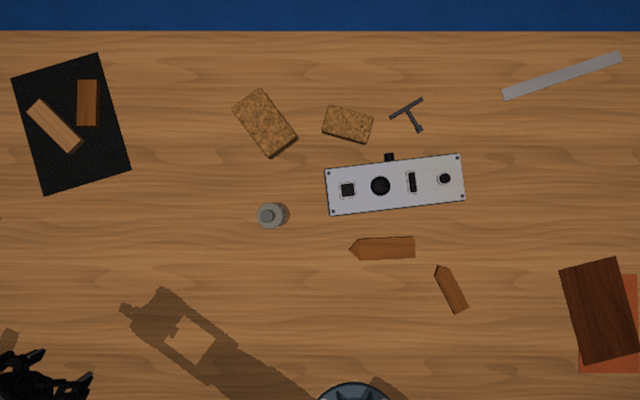

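View pics/side0.png

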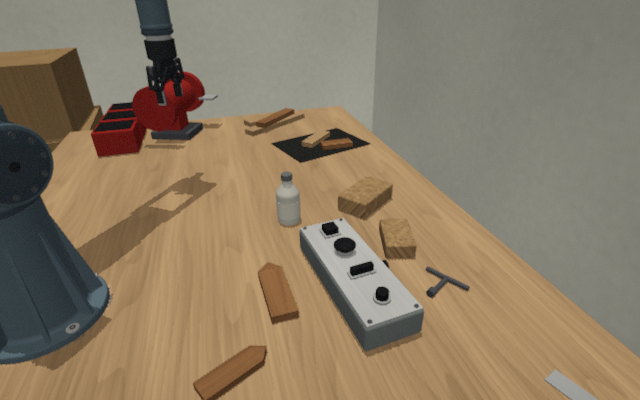

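The top view shows a row of square (347,190), mushroom (380,186), bar (412,182) and small round (445,178). The networks agree with this. Next I fit the box to those detections, check it in an enlarged crop and work out the shift in tool axes.

```bash
cat > fit.py <<'E'
from h import *
np.set_printoptions(precision=4,suppress=True)
from scipy.optimize import least_squares
Y={"extractor":.108,"stop":.036,"lamp":-.036,"start":-.108}
Z={"extractor":.078,"stop":.084,"lamp":.078,"start":.078}
pts=[]
for c in ("top","side"):
    ctrl.camera(c)
    for t in Y:
        r=[w(c,r["point"]) for r in ctrl.landmark_of(c,t+"_top")]
        r=[p for p in r if abs(p[2]-.08)<.03][:1]
        for p in r: pts.append((t,ray(c,px(c,p),Z[t])[:2]))
def pos(x,t): return np.array([x[0]-np.sin(x[2])*Y[t],x[1]+np.cos(x[2])*Y[t]])
s=least_squares(lambda x:np.concatenate([pos(x,t)-p for t,p in pts]),[.573,-.09,.13],loss="huber",f_scale=.003)
print(s.x,np.round(s.fun*1000,1)); np.save("box.npy",s.x)
img=ctrl.camera("top")
big=cv2.resize(img[140:230,300:490],None,fx=4,fy=4,interpolation=cv2.INTER_CUBIC)
for t in Y:
    u=(px("top",np.r_[pos(s.x,t),Z[t]])-[300,140])*4
    cv2.drawMarker(big,tuple(int(a) for a in u),(0,0,255),0,12,1); print(t,pos(s.x,t))
cv2.imwrite("pics/crop1.png",big)
from scipy.spatial.transform import Rotation as R
o=ctrl.get_obs();q=o["eef_rot"];M=R.from_quat([q[1],q[2],q[3],q[0]]).as_matrix()
print(M); print(M.T@(np.r_[pos(s.x,"stop"),.12]-o["eef_pos"]))
E
python3 fit.py
```

```text
[ 0.5723 -0.0862  0.1186] [ -2.4   3.   -0.1   4.4  -6.   -0.8  -2.2  -0.5   1.9   0.4   0.5  -2.8
   2.3   0.7   7.1 -71.9]
extractor [0.5595 0.0211]
stop [ 0.568  -0.0504]
lamp [ 0.5765 -0.1219]
start [ 0.5851 -0.1934]
[[-0.      0.4266  0.9044]
 [ 0.      0.9044 -0.4266]
 [-1.     -0.     -0.    ]]
[ 0.1113 -0.3783  0.5352]
```

View pics/crop1.png

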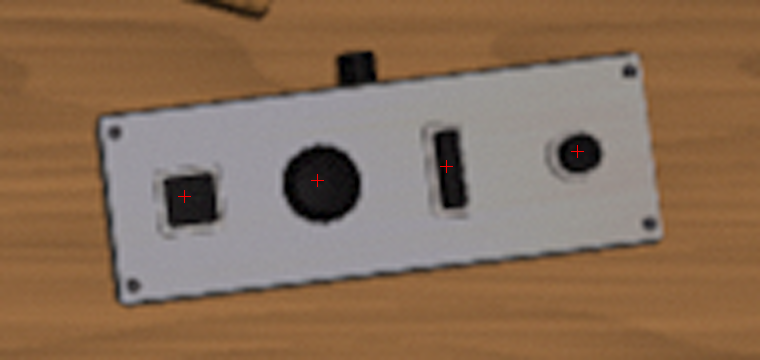

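Crop: the square is at crop pixel (190,201), mushroom (321,184), bar (451,169) and round (579,154). My markers sit about 1 image px (2 mm) off to the upper left. I take stop ≈ (0.567, -0.052) and extractor ≈ (0.559, 0.019). Identities match: broad disc = stop, square = extractor. I'll move high with the fingers shut.

carry_out(motion=[0,0,0,0,-0.027,0.038,1,0,0,0,0,-0.027,0.038,1,0,0,0,0,-0.027,0.038,1,0,0,0,0,-0.027,0.038,1,0,0,0,0,-0.027,0.038,1,0,0,0,0,-0.027,0.038,1,0,0,0,0,-0.027,0.038,1,0,0,0,0,-0.027,0.038,1,0,0,0,0,-0.027,0.038,1,0,0,0,0,-0.027,0.038,1])

```text
time_s: 2.25
eef_pos: [0.4805, 0.1051, 0.2326]
eef_rot: [0.693, 0.152, 0.689, -0.149]
wrist_force: [0.7, -0.4, 0.1]
opening: 0.002
```

carry_out(motion=[0,0,0,0,-0.026,0.036,1,0,0,0,0,-0.026,0.036,1,0,0,0,0,-0.026,0.036,1,0,0,0,0.02,-0.026,0.036,1,0,0,0,0.04,0,0,1,0,0,0,0.04,0,0,1,0,0,0,0,0,0,1])

```text
time_s: 2.95
eef_pos: [0.5765, -0.0649, 0.1331]
eef_rot: [0.695, 0.155, 0.685, -0.153]
wrist_force: [-1.2, 0.3, -0.1]
opening: 0.003
```

```bash
cat > near.py <<'E'
import sys
from h import *
np.set_printoptions(precision=4,suppress=True)
from scipy.spatial.transform import Rotation as R
o=ctrl.get_obs();q=o["eef_rot"];M=R.from_quat([q[1],q[2],q[3],q[0]]).as_matrix()
T=np.array(eval(sys.argv[1]));print(o["time_s"],o["eef_pos"],o["wrist_force"],"shift",M.T@(T-o["eef_pos"]),"tilt",M[:,0])
im=[cv2.resize(ctrl.camera(c)[a:a+120,b:b+130],None,fx=3,fy=3,interpolation=2) for c,a,b in (("top",130,310),("side",170,290))]
cv2.imwrite(sys.argv[2],np.hstack(im))
E
python3 near.py "[.567,-.052,.09]" pics/near1.png
```

```text
2.95 [ 0.5765 -0.0649  0.1331] [-1.2312  0.3449 -0.0814] shift [ 0.0429  0.0074 -0.0147] tilt [ 0.0152  0.0001 -0.9999]
```

View pics/near1.png

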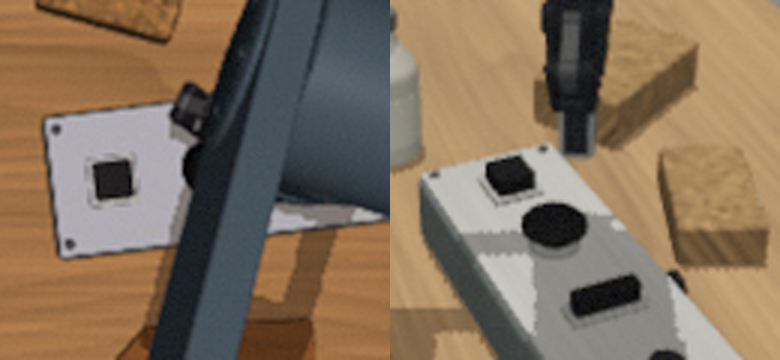

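The fingers are shut and 4 cm above the box, 16 mm past the stop's centre: side-crop tip (578,155), mushroom (553,225). I'll correct sideways first, then descend to just above the head.

carry_out(motion=[0,0,0,0,0.007,-0.015,1,0,0,0,0,0,0,1,0,0,0,0.02,0,0,1,0,0,0,0.015,0,0,1,0,0,0,0,0,0,1])

```text
time_s: 3.55
eef_pos: [0.5784, -0.0533, 0.1158]
eef_rot: [0.706, 0.152, 0.675, -0.152]
wrist_force: [-0.3, -0.6, 0.6]
opening: 0.001
```

```bash
python3 near.py "[.567,-.052,.084]" pics/near2.png; python3 -c "
from h import *
P=ctrl.get_obs()['eef_pos'];u=px('side',P);print((u-[290,170])*3+[390,0])"
```

```text
3.55 [ 0.5784 -0.0533  0.1158] [-0.3056 -0.6015  0.5625] shift [ 0.0312 -0.004  -0.0123] tilt [ 0.0433 -0.0087 -0.999 ]
[571.77035335 169.28527558]
```

View pics/near2.png

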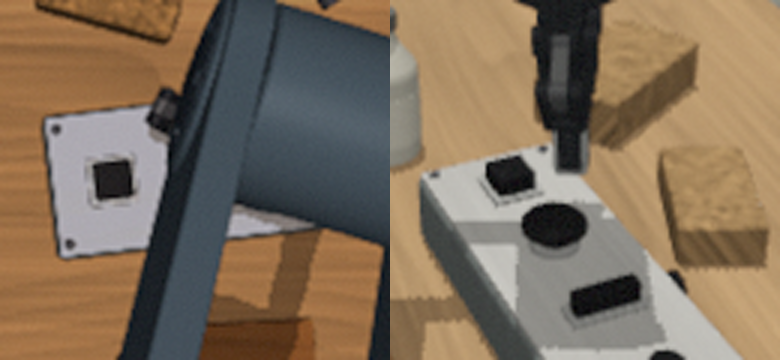

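Calibration agrees: the TCP projects to (572,169), which is where the tip is seen. The tool has drifted to a 2.5° tilt and is 11 mm too far in x, so I'll compute a levelling turn.

```bash
cat > go.py <<'E'
import sys
from h import *
np.set_printoptions(precision=4,suppress=True)
from scipy.spatial.transform import Rotation as R
o=ctrl.get_obs();q=o["eef_rot"];M=R.from_quat([q[1],q[2],q[3],q[0]]).as_matrix()
T=np.array(eval(sys.argv[1]));d=M.T@[0,0,-1]
print(o["time_s"],o["eef_pos"],o["wrist_force"],"shift",M.T@(T-o["eef_pos"]),"turn",np.degrees(np.cross([1,0,0],d)),"dq",np.array(o["dq"]))
E
python3 go.py "[.567,-.052,.11]"
```

```text
3.65 [ 0.5793 -0.0536  0.1171] [-0.9304 -0.5123  0.4314] shift [ 0.0065 -0.0038 -0.0121] turn [ 0.      2.5663 -0.6073] dq [-0.0015 -0.0048 -0.0004  0.0007  0.001   0.0019]
```

carry_out(motion=[0,2.6,-0.6,0.006,-0.004,-0.012,1,0,0,0,0,0,0,1,0,0,0,0,0,0,1])

```text
time_s: 3.95
eef_pos: [0.5691, -0.053, 0.1135]
eef_rot: [0.692, 0.152, 0.689, -0.152]
wrist_force: [0.1, 0.6, 0.5]
opening: 0.002
```

```bash
python3 go.py "[.567,-.052,.088]"
```

```text
3.95 [ 0.5691 -0.053   0.1135] [0.064  0.6384 0.5075] shift [ 0.0255  0.     -0.0025] turn [ 0.      0.223  -0.0391] dq [-0.0008 -0.0018 -0.0001 -0.0025  0.0133 -0.0025]
```

carry_out(motion=[0,0.2,0,0.01,0,-0.002,1,0,0,0,0.01,0,0,1,0,0,0,0.006,0,0,1,0,0,0,0,0,0,1])

```text
time_s: 4.35
eef_pos: [0.5683, -0.0523, 0.0863]
eef_rot: [0.692, 0.152, 0.689, -0.152]
wrist_force: [-0.6, -0.5, 0.2]
opening: 0.002
```

```bash
python3 go.py "[.567,-.052,.074]"
```

```text
4.35 [ 0.5683 -0.0523  0.0863] [-0.6336 -0.4981  0.152 ] shift [ 0.0123 -0.0002 -0.0013] turn [ 0.      0.1971 -0.078 ] dq [ 0.0016 -0.0001 -0.0003  0.0017 -0.0015 -0.0005]
```

Two millimetres above the head. I'll press in small steps.

carry_out(motion=[0,0,0,0.003,0,-0.001,1,0,0,0,0.003,0,0,1,0,0,0,0.003,0,0,1,0,0,0,0.002,0,0,1])

```text
time_s: 4.75
eef_pos: [0.5678, -0.0521, 0.0756]
eef_rot: [0.692, 0.152, 0.689, -0.152]
wrist_force: [-1.8, 0.6, 5.0]
opening: 0.0
```

carry_out(motion=[0,0,0,0.002,0,0,1,0,0,0,0.002,0,0,1])

```text
time_s: 4.95
eef_pos: [0.5681, -0.0522, 0.0738]
eef_rot: [0.692, 0.152, 0.689, -0.152]
wrist_force: [-13.2, 2.9, 31.4]
opening: 0.002
```

The wrist force reads 31 N at z = 0.0738 (in = 0.074), so the button is on its hard stop. I'll lift straight up.

carry_out(motion=[0,0,0,-0.01,0,0,1,0,0,0,-0.015,0,0,1,0,0,0,-0.02,0,0,1,0,0,0,0,0,0,1])

```text
time_s: 5.35
eef_pos: [0.5683, -0.0521, 0.1212]
eef_rot: [0.692, 0.152, 0.689, -0.152]
wrist_force: [1.0, -0.6, 0.5]
opening: -0.002
```

```bash
python3 go.py "[.559,.019,.115]"
```

```text
5.35 [ 0.5683 -0.0521  0.1212] [ 0.9815 -0.5762  0.5008] shift [ 0.0061  0.0606 -0.0383] turn [ 0.      0.2992 -0.0776] dq [-0.0025  0.0289  0.0342  0.0017 -0.0218  0.0006]
```

carry_out(motion=[0,0,0,0,0.02,-0.013,1,0,0,0,0,0.02,-0.013,1,0,0,0,0,0.018,-0.012,1,0,0,0,0,0,0,1,0,0,0,0,0,0,1])

```text
time_s: 5.85
eef_pos: [0.5581, 0.0176, 0.1201]
eef_rot: [0.693, 0.153, 0.688, -0.153]
wrist_force: [0.1, -0.3, 0.2]
opening: 0.0
```

```bash
python3 go.py "[.559,.019,.105]"; python3 near.py "[.559,.019,.105]" pics/near3.png
```

```text
5.85 [0.5581 0.0176 0.1201] [ 0.1114 -0.3268  0.1634] shift [0.0151 0.0016 0.0001] turn [ 0.      0.4072 -0.0874] dq [ 0.0163  0.0019  0.0115  0.0074 -0.003   0.0037]
5.85 [0.5581 0.0176 0.1201] [ 0.1114 -0.3268  0.1634] shift [0.0151 0.0016 0.0001] tilt [ 0.0071 -0.0016 -1.    ]
```

View pics/near3.png

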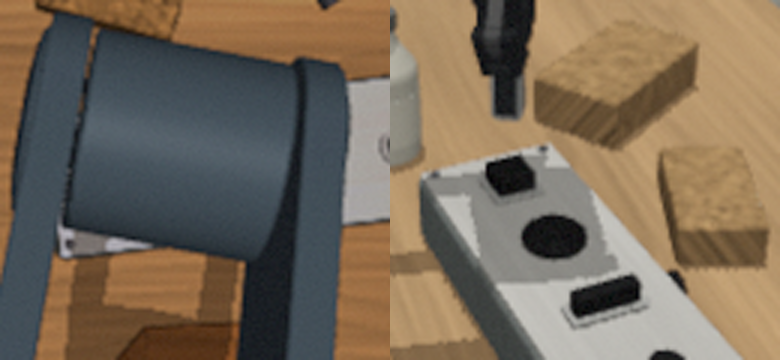

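The stop head now sits visibly lower: side-crop (553,237), previously (553,225). The tip at (508,115) is above the square at (511,173). I'll descend to just above it.

carry_out(motion=[0,0.4,0,0.015,0.001,0,1,0,0,0,0.015,0,0,1,0,0,0,0.007,0,0,1,0,0,0,0,0,0,1])

```text
time_s: 6.35
eef_pos: [0.559, 0.0152, 0.0794]
eef_rot: [0.69, 0.155, 0.69, -0.154]
wrist_force: [-0.3, 0.1, 0.1]
opening: 0.002
```

```bash
python3 go.py "[.559,.019,.068]"
```

```text
6.35 [0.559  0.0152 0.0794] [-0.3402  0.1319  0.0812] shift [ 0.0114  0.0034 -0.0016] turn [ 0.     -0.0666 -0.0664] dq [-0.0083  0.0117 -0.0039 -0.0003  0.0003 -0.003 ]
```

carry_out(motion=[0,0,0,-0.001,0.003,-0.002,1,0,0,0,0,0,0,1,0,0,0,0.003,0,0,1,0,0,0,0.003,0,0,1,0,0,0,0.002,0,0,1])

```text
time_s: 6.85
eef_pos: [0.5591, 0.0184, 0.0735]
eef_rot: [0.69, 0.155, 0.69, -0.154]
wrist_force: [-1.8, 1.1, 3.9]
opening: 0.001
```

carry_out(motion=[0,0,0,0.003,0,0,1,0,0,0,0.002,0,0,1,0,0,0,0.001,0,0,1])

```text
time_s: 7.15
eef_pos: [0.5593, 0.0184, 0.068]
eef_rot: [0.69, 0.155, 0.69, -0.154]
wrist_force: [-6.4, 0.6, 14.6]
opening: 0.002
```

carry_out(motion=[0,0,0,0.0015,0,0,1])

```text
time_s: 7.25
eef_pos: [0.5594, 0.0184, 0.0678]
eef_rot: [0.69, 0.154, 0.69, -0.154]
wrist_force: [-11.3, 1.4, 25.6]
opening: 0.001
```

That is the hard stop: z = 0.0678 with the force rising to 26 N. I'll lift and move away high, so the cameras see everything.

carry_out(motion=[0,0,0,-0.01,0,0,1,0,0,0,-0.03,0,0,1,0,0,0,-0.04,0,0,1,0,0,0,-0.045,0,0,1,0,0,0,-0.045,0,0,1,0,0,0,0,0.026,-0.036,1,0,0,0,0,0.026,-0.036,1,0,0,0,0,0.026,-0.036,1,0,0,0,0,0.026,-0.036,1,0,0,0,0,0.026,-0.036,1])

```text
time_s: 8.25
eef_pos: [0.4547, 0.2146, 0.2459]
eef_rot: [0.693, 0.16, 0.686, -0.156]
wrist_force: [2.3, -0.2, 0.2]
opening: -0.0
```

carry_out(motion=[0,0,0,0,0.026,-0.036,1,0,0,0,0,0.026,-0.036,1,0,0,0,0,0.026,-0.036,1,0,0,0,0,0.026,-0.036,1,0,0,0,0,0,0,1,0,0,0,0,0,0,1])

```text
time_s: 8.85
eef_pos: [0.3635, 0.3822, 0.246]
eef_rot: [0.695, 0.16, 0.685, -0.151]
wrist_force: [0.3, 0.3, 0.5]
opening: -0.002
```

```bash
python3 - <<'E'
from h import *
np.set_printoptions(precision=4,suppress=True)
a=ctrl.camera("top");b=ctrl.camera("side")
a0=cv2.imread("pics/top0.png");b0=cv2.imread("pics/side0.png")
f=lambda im,y,x:cv2.resize(im[y:y+140,x:x+190],None,fx=2,fy=2,interpolation=2)
cv2.imwrite("pics/final.png",np.vstack([np.hstack([f(a0,85,290),f(b0,165,250)]),np.hstack([f(a,85,290),f(b,165,250)])]))
for t in ("stop","extractor","lamp","start"):
    for r in ctrl.landmark_of("side",t+"_top"): print(t,round(r["conf"],2),w("side",r["point"]))
o=ctrl.get_obs();print(o["time_s"],o["eef_pos"],o["wrist_force"])
E
```

```text
stop 0.63 [ 0.5683 -0.0478  0.0718]
stop 0.42 [ 0.585  -0.1948  0.0781]
stop 0.41 [0.5019 0.1904 0.0024]
extractor 0.59 [0.5567 0.0211 0.065 ]
lamp 0.57 [ 0.5751 -0.1249  0.0766]
start 0.69 [ 0.5864 -0.1939  0.0776]
9.15 [0.365  0.3805 0.2462] [ 1.0781 -0.5955 -0.1442]
```

View pics/final.png

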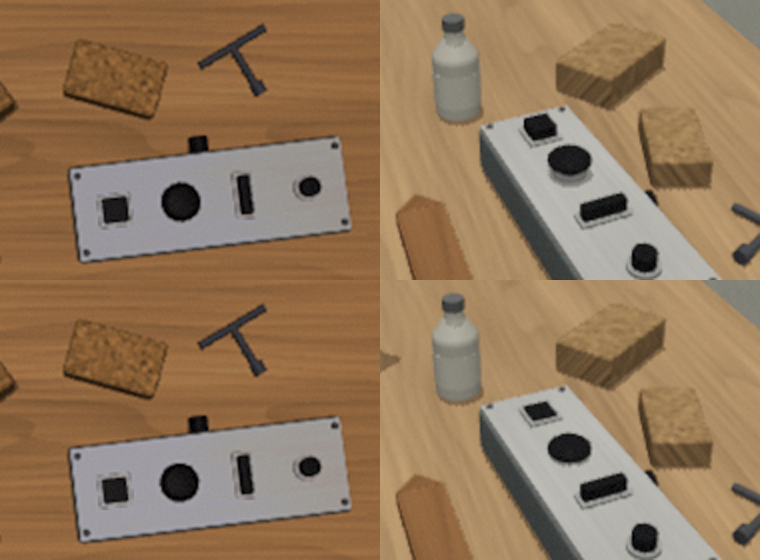

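Comparing before (top row) and after (bottom row), the square (541,410) and the mushroom (570,448) are down. The bar (604,488) and the round button (645,537) still stand out, and nothing else has moved. Handing in.

```bash
python3 -c "
from bench import ctrl
print(ctrl.hand_in())"
```

```text
the job is handed in; nothing more can be done
None
```

I pressed the stop button (broad mushroom head) fully in first, then the dust extractor's square button. Then I moved the shut hand well clear and handed the job in at about 9.2 s of the 32 s allowed.

- **Stop:** it hit its hard stop with the fingertips at z = 0.0738 m and about 31 N upward force. Fully in is 0.074 m.
- **Extractor:** it hit its hard stop at z = 0.0678 m and about 26 N. Fully in is 0.068 m.
- **Final side-camera check:** the network put the stop top at 0.072 m and the extractor top at 0.065 m, both in. It put the lamp at 0.077 m and the start button at 0.078 m, both still out. All four are within its 4 mm accuracy.
- **Surroundings:** the before and after crops show the glue bottle, both sanding blocks, the chuck key and the larger boat where they were. The crops leave out the smaller boat, which I didn't check.

The first position fit was about 2 mm off in the enlarged crop, and the side camera gave one false detection of the start or lamp button. I corrected for the offset by eye. During the approach the arm overshot by up to 16 mm and tilted 2.5°, which I corrected while still above the buttons.

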